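# Sift the shelf pins out of the levelling feet

## Robot

A 6-joint arm with a two-finger parallel gripper is mounted at the origin on the work surface. World frame = base frame: x ahead of the robot, y to its left, z up, the work surface at z = 0. Lengths are in m, angles in rad, forces in N, time in s.
With the tool pointing down it reaches from about 0.4 to 0.925 m from the base axis. Payload 3.4 kg.
Tool frame: the origin (TCP) lies on the centre line of the jaws, within the pads' length; the fingertips stand 8 mm ahead of it and the grasp point (between the pads) lies 11 mm behind it; y points along the fingers, x is the direction in which the jaws open and shut, and the axes are right-handed (so a half turn about y gives the same grasp; the last joint's range is limited). The gripper opens to 85 mm and grips with 20 to 120 N. Pads are 22 mm wide; open, the fingers measure 114 mm over their backs; the gripper's body (76 mm by 85 mm) begins 54 mm behind the grasp point. The pads swing forward as they close: fully open they stand 13 mm farther back than shut.
Start: joints at [-1.399, 0.307, 1.506, -0, 1.328, -0.073], TCP at [0.14, -0.558, 0.239] pointing down, gripper open.
Joint ranges: [-3.12, 3.12], [-1.05, 2.28], [0.14, 2.33], [-1.42, 4.57], [0.1, 2.73], [-2.68, 2.68]. Speed limits (rad/s): [2.57, 2.57, 3.14, 3.14, 3.14, 3.14].

## Interface

Orientations are given as a unit quaternion [w, x, y, z].
In Python, from workcell import r, camera, camera_params, hand_in, spotter gives the robot as it stands. The module is installed in compiled form; this text tells all that it offers.
- The arm moves only by the shell command python3 -m jog 'ROWS' [FORCE]. ROWS is JSON, a list that holds one entry, the list of rows, each a list of 5 numbers: the shift along the tool's x, y, z in cm, then the turn about the tool's y in degrees, then the opening, from 0 (shut) to 1 (fully open). In form: [[[x, y, z, spin, hand], ...]]. A call has 1 to 8 rows; each row is the pose to reach, as a shift and turn from the pose measured when the call began, along the tool's axes at that moment; what a row does not reach only later rows make up. A row lasts 1/10 s, in which the tool goes at most 50 mm and 8.59 degrees, less where a joint would pass 70% of its speed; a pose out of reach is approached as far as the arm can. A call with a gripper value outside its range is refused whole. The fingers move at their own pace and stop on an object; FORCE is the grip in N (left out, the last holds). Time passes only in rows, so rows that repeat a pose let the fingers close. It gives the time, the measured TCP pose, the force and the opening at its end, in the units of the state.
- r.read_state(): the state, without advancing time (a new reading comes with each control period).
- camera(name): name is "scene" or "top" or "wrist"; returns the picture (384x512x3 uint8, red, green, blue); there is no depth.
- camera_params(name): a dict with "K" (3x3 intrinsics, pixels), "origin" and "rotation" of the camera in the world. Camera axes: x right, y up, looking along -z (the intrinsics and any distortion apply to the point x, -y, -z); pixel columns grow to the right and rows downward; lengths in m; the calibration is good to about 2 mm. A picture is of the moment at which its call begins: read the wrist's pose just before it. camera_params takes no time and is no camera call; for the wrist camera it gives the pose at the moment of the call.
- hand_in(): hands the job in, once; it reports no verdict.
Trained networks look in the newest picture that a camera, given by its name, has taken for a name from the list of things; names that differ only in an ending like _2 or _b are one class to them, and where a whole thing is asked for, a point or a joint stands for the part that bears it (a point fixed in the world has none). Each returns a list of dicts, best first, with "conf" (0 to 1); they miss things now and then, are a little off and sometimes report something else, mostly with a low value. They report only what shows in the picture. A call takes as long as a camera call. They do not tell look-alikes from the thing itself.
- spotter.search_frame(camera, query): "bbox" ([centre column, centre row, width, height] in pixels, round what is visible of it).
- spotter.outline_of(camera, query): "region" (384x512 bool, what is visible of it) and "bbox" ([centre column, centre row, width, height] in pixels, round what is visible of it).
The state is a dict: "clock": time; "q": joint angles; "joint_vel": joint speeds; "joint_torque": joint torques, N m; "position": TCP position; "tool_rot": TCP orientation; "contact_force": force on the tool from outside, world axes, zero at the start; "moment": the same for the moment, N m; "finger_gap": opening from 0.0 (shut) to 1.0 (fully open).
Only numpy, scipy, OpenCV 4.12 (cv2) and the standard library are available. Lean on these libraries where they do the work, as an engineer would, in place of code of your own. Each camera call takes 0.05 s, during which the arm holds its last target.

## Task

Lift the loaded sieve by its handle, carry it level and set it down lightly on the runners of the catch box. Keeping hold of it, slide it gently until it touches the left sprung stop and then the right one, to feel how much play there is, then shake it side to side between the stops, never ramming them, until all six small shelf pins have dropped into the box. Leave the sieve resting on the runners with the three large levelling feet still in it, and disturb nothing else on the desk.

Things in the scene. Friction and masses are not known exactly. Their poses are not given: they have to be found in the camera images.
- sieve: Hand sieve with the mixed parts in it: pale wooden frame 140 (x) x 130 (y) x 32 mm high with a bridge handle over its middle. Origin: centre of its underside, z up. Loaded mass about 0.63 kg (0.5 to 0.75). Nothing under the handle is higher than 35 mm above the origin.
- handle (a point): Middle of the sieve's handle, 82 mm above the sieve's origin: a straight wooden bar along the sieve's x, 14 mm wide (y) and 16 mm tall, held by a post at each end (x = +-64 mm; 116 mm of it is free to grip).
- deck (a point): Centre of the sieve's deck, 5 mm above the sieve's origin: aluminium slats along x that leave two 18 mm slots (centred at y = +-21.5 mm) and three shallow 3 mm grooves (y = -43, 0, +43 mm) where the pins rest. Pins stay put while the sieve moves smoothly and level; they roll out sideways when it is jolted along its y (about 2.5 m/s2) or tilted by 0.25 rad.
- catch_box: Fixed wooden catch box, open on top, 164 (x) x 270 (y) mm. Origin: centre of its underside, z up; floor 6 mm up. Its two long walls run along its y; their flat tops, 55 mm up and 14 mm wide (60 to 74 mm either side of the middle), are the runners. The sieve slides on them along y, its axes along the box's (or half a turn round).
- track (a point): Centre of the catch box at runner height, 55 mm above its origin: where the sieve's origin is when seated and centred. Guide lips 10 mm above the runners leave 4 mm of play in x on each side of the sieve. Runners and frame are waxed: friction about 0.25, so resting freely the sieve takes 1 to 2.5 N to slide. They are hard: lower the sieve the last millimetres at 20 mm/s or less.
- stop_left: Left stop (+y end of the box). Origin: on the box's floor level, y = +125 mm, a fixed point of its bracket. The bracket carries a dark steel beam across the box (top 96 mm up) with a rubber pad (63 to 81 mm up) facing the sieve. Where the beam is clamped is not measured: with the sieve centred, 6 to 26 mm of play remain. The pad is sprung: 2.5 N per mm, 6 mm of travel, then solid.
- stop_right: Right stop (-y end of the box), the same mirrored: origin at y = -125 mm, a fixed point of its bracket; its beam is clamped on its own, again leaving 6 to 26 mm of play to the centred sieve, to be found by feel; sprung pad as on the left stop.
- pin0: Small part: steel shelf pin, a 12 mm thick, 22 mm long round-ended rod, 15 g. Origin at its centre, x along it. Starts lying in a groove of the sieve, along the sieve's x.
- pin1: Small part: steel shelf pin, a 12 mm thick, 22 mm long round-ended rod, 15 g. Origin at its centre, x along it. Starts lying in a groove of the sieve, along the sieve's x.
- pin2: Small part: steel shelf pin, a 12 mm thick, 22 mm long round-ended rod, 15 g. Origin at its centre, x along it. Starts lying in a groove of the sieve, along the sieve's x.
- pin3: Small part: steel shelf pin, a 12 mm thick, 22 mm long round-ended rod, 15 g. Origin at its centre, x along it. Starts lying in a groove of the sieve, along the sieve's x.
- pin4: Small part: steel shelf pin, a 12 mm thick, 22 mm long round-ended rod, 15 g. Origin at its centre, x along it. Starts lying in a groove of the sieve, along the sieve's x.
- pin5: Small part: steel shelf pin, a 12 mm thick, 22 mm long round-ended rod, 15 g. Origin at its centre, x along it. Starts lying in a groove of the sieve, along the sieve's x.
- foot0: Large part: steel levelling foot, a disc 34 mm across and 8 mm thick with an upright 10 mm stud, 26 mm tall in all, 40 g. Origin: centre of its underside. Starts standing on the sieve's deck, in the row x = 0.
- foot1: Large part: steel levelling foot, a disc 34 mm across and 8 mm thick with an upright 10 mm stud, 26 mm tall in all, 40 g. Origin: centre of its underside. Starts standing on the sieve's deck, in the row x = 0.
- foot2: Large part: steel levelling foot, a disc 34 mm across and 8 mm thick with an upright 10 mm stud, 26 mm tall in all, 40 g. Origin: centre of its underside. Starts standing on the sieve's deck, in the row x = 0.
- screwdriver: Bystander: screwdriver 170 mm long lying near the middle of the desk.
- mug: Bystander: white mug, 80 mm across, 90 mm tall.
- tape: Bystander: roll of clear tape, 60 mm across, 24 mm tall.
- eraser: Bystander: eraser 45 x 25 x 14 mm.
Mind the look-alikes: they are no part of the job. What is shaped like the sieve but purple or turquoise is not meant. Leave any turquoise look-alike of the foot0 alone.

How it is judged:
On the way, in this order (a step that is already met when the one before it is completed fails the run):
1. the held sieve rests on the runners (x of sieve in the frame of catch_box between -0.006 and 0.006 m and y of sieve in the frame of catch_box between -0.04 and 0.04 m and z of sieve in the frame of catch_box between 0.051 and 0.0585 m and angle between sieve's own z axis and vertical below 0.06 rad and angle between the y axis of sieve and the y axis of catch_box, either way round below 0.12 rad and contact force between the fingers and sieve above 1 N and contact force between sieve and catch_box above 0.5 N), for 0.1 s.
2. the held sieve, on the runners, touches the left stop (contact force between the fingers and sieve above 1 N and x of sieve in the frame of catch_box between -0.006 and 0.006 m and y of sieve in the frame of catch_box between -0.04 and 0.04 m and z of sieve in the frame of catch_box between 0.051 and 0.0585 m and angle between sieve's own z axis and vertical below 0.06 rad and angle between the y axis of sieve and the y axis of catch_box, either way round below 0.12 rad and contact force between sieve and stop_left above 0.5 N), for 0.02 s.
3. the held sieve, on the runners, touches the right stop (contact force between the fingers and sieve above 1 N and x of sieve in the frame of catch_box between -0.006 and 0.006 m and y of sieve in the frame of catch_box between -0.04 and 0.04 m and z of sieve in the frame of catch_box between 0.051 and 0.0585 m and angle between sieve's own z axis and vertical below 0.06 rad and angle between the y axis of sieve and the y axis of catch_box, either way round below 0.12 rad and contact force between sieve and stop_right above 0.5 N), for 0.02 s.
4. all six pins have dropped into the box while the sieve is held on the runners (contact force between the fingers and sieve above 1 N and x of sieve in the frame of catch_box between -0.006 and 0.006 m and y of sieve in the frame of catch_box between -0.04 and 0.04 m and z of sieve in the frame of catch_box between 0.051 and 0.0585 m and angle between sieve's own z axis and vertical below 0.06 rad and angle between the y axis of sieve and the y axis of catch_box, either way round below 0.12 rad and x of pin0 in the frame of catch_box between -0.062 and 0.062 m and y of pin0 in the frame of catch_box between -0.128 and 0.128 m and z of pin0 in the frame of catch_box between 0 and 0.04 m and x of pin1 in the frame of catch_box between -0.062 and 0.062 m and y of pin1 in the frame of catch_box between -0.128 and 0.128 m and z of pin1 in the frame of catch_box between 0 and 0.04 m and x of pin2 in the frame of catch_box between -0.062 and 0.062 m and y of pin2 in the frame of catch_box between -0.128 and 0.128 m and z of pin2 in the frame of catch_box between 0 and 0.04 m and x of pin3 in the frame of catch_box between -0.062 and 0.062 m and y of pin3 in the frame of catch_box between -0.128 and 0.128 m and z of pin3 in the frame of catch_box between 0 and 0.04 m and x of pin4 in the frame of catch_box between -0.062 and 0.062 m and y of pin4 in the frame of catch_box between -0.128 and 0.128 m and z of pin4 in the frame of catch_box between 0 and 0.04 m and x of pin5 in the frame of catch_box between -0.062 and 0.062 m and y of pin5 in the frame of catch_box between -0.128 and 0.128 m and z of pin5 in the frame of catch_box between 0 and 0.04 m), for 0.2 s.
At the end, for the whole second after the job is handed in: All six pins lie in the catch box (inside its walls, below 40 mm), the three feet are in the sieve, and the sieve rests level (0.06 rad) and at rest on the runners, along the box (0.12 rad), within 40 mm of its centre (x of sieve in the frame of catch_box between -0.006 and 0.006 m and y of sieve in the frame of catch_box between -0.04 and 0.04 m and z of sieve in the frame of catch_box between 0.051 and 0.0585 m and angle between sieve's own z axis and vertical below 0.06 rad and angle between the y axis of sieve and the y axis of catch_box, either way round below 0.12 rad and x of pin0 in the frame of catch_box between -0.062 and 0.062 m and y of pin0 in the frame of catch_box between -0.128 and 0.128 m and z of pin0 in the frame of catch_box between 0 and 0.04 m and x of pin1 in the frame of catch_box between -0.062 and 0.062 m and y of pin1 in the frame of catch_box between -0.128 and 0.128 m and z of pin1 in the frame of catch_box between 0 and 0.04 m and x of pin2 in the frame of catch_box between -0.062 and 0.062 m and y of pin2 in the frame of catch_box between -0.128 and 0.128 m and z of pin2 in the frame of catch_box between 0 and 0.04 m and x of pin3 in the frame of catch_box between -0.062 and 0.062 m and y of pin3 in the frame of catch_box between -0.128 and 0.128 m and z of pin3 in the frame of catch_box between 0 and 0.04 m and x of pin4 in the frame of catch_box between -0.062 and 0.062 m and y of pin4 in the frame of catch_box between -0.128 and 0.128 m and z of pin4 in the frame of catch_box between 0 and 0.04 m and x of pin5 in the frame of catch_box between -0.062 and 0.062 m and y of pin5 in the frame of catch_box between -0.128 and 0.128 m and z of pin5 in the frame of catch_box between 0 and 0.04 m and x of foot0 in the frame of sieve between -0.06 and 0.06 m and y of foot0 in the frame of sieve between -0.058 and 0.058 m and z of foot0 in the frame of sieve between 0 and 0.04 m and x of foot1 in the frame of sieve between -0.06 and 0.06 m and y of foot1 in the frame of sieve between -0.058 and 0.058 m and z of foot1 in the frame of sieve between 0 and 0.04 m and x of foot2 in the frame of sieve between -0.06 and 0.06 m and y of foot2 in the frame of sieve between -0.058 and 0.058 m and z of foot2 in the frame of sieve between 0 and 0.04 m and linear speed of sieve below 0.02 m/s); the robot touches nothing.
It fails at once if the sieve rams a stop (over 25 N) (contact force between sieve and stop_left above 25 N or contact force between sieve and stop_right above 25 N).
It fails at once if the sieve is pressed hard on the catch box (over 80 N) (contact force between sieve and catch_box above 80 N).
It fails at once if something else on the desk is disturbed (moved over 30 mm) (distance of any of screwdriver, mug, tape, eraser from where it was at the start of the episode above 0.03 m).
It also fails if it takes over 64 s, if anything falls off the work surface, if the arm or the gripper's body presses on something with over 40 N, if the wrist force passes 120 N, or if a joint passes its speed limit or range.

## Working session

There is one attempt and no reset: what is moved stays moved. The work goes in short steps, Python scripts to look and compute and a shell command to move; the robot and the scene stay as the last step left them, time stands still between calls to the robot, and variables do not carry over. Pictures are saved under pics/ and viewed, and the job is handed in when it is done.

```bash
mkdir -p pics; ls; python3 - <<'E'
from workcell import r,camera,camera_params,spotter
import cv2
s=r.read_state();print(s)
for n in("scene","top","wrist"):
    im=camera(n);cv2.imwrite(f"pics/{n}0.png",im[:,:,::-1]);p=camera_params(n);print(n,p)
    for q in("sieve","catch_box","stop_left","stop_right","handle"):
        if n!="wrist": print(q,[(round(d["conf"],2),[round(float(v)) for v in d["bbox"]]) for d in spotter.search_frame(n,q)])
print(r.read_state()["clock"])
E
```

```text
pics
{'clock': 0.0, 'q': array([-1.39850229e+00,  3.07567858e-01,  1.50767075e+00,  1.34165065e-05,
        1.32836818e+00, -7.34943844e-02]), 'joint_vel': array([-0.00088158, -0.00054735, -0.00013855,  0.00211366, -0.00163429,
        0.00044486]), 'joint_torque': array([-4.76859186e-04, -4.57557285e+01, -2.51920652e+01, -6.24594431e-04,
        1.32725656e-02, -1.32342845e-05]), 'position': array([ 0.13977861, -0.55706209,  0.23838494]), 'tool_rot': array([ 0.55800203, -0.5570391 ,  0.43546183, -0.43441244]), 'contact_force': array([-0.63263539,  0.2678122 , -0.03662675]), 'moment': array([-0.03458107, -0.02591519, -0.00756424]), 'finger_gap': 0.9939761692935051}
scene {'K': array([[468.21620706,   0.        , 253.64355306],
       [  0.        , 468.21620706, 198.38924728],
       [  0.        ,   0.        ,   1.        ]]), 'origin': array([ 1.35778709, -0.14362216,  0.69412086]), 'rotation': array([0.67130204, 0.35462371, 0.29199517, 0.58166521])}
sieve [(0.78, [347, 222, 79, 72]), (0.72, [144, 166, 62, 57]), (0.61, [321, 172, 65, 56])]
catch_box [(0.71, [155, 219, 130, 98])]
s
[... 398 characters left out ...]
844662,  0.96792738]), 'rotation': array([ 0.70581182,  0.0486122 , -0.05362157, -0.70469231])}
sieve [(0.91, [176, 186, 59, 66]), (0.9, [356, 301, 76, 73]), (0.73, [174, 274, 56, 62])]
catch_box []
stop_left [(0.89, [302, 209, 26, 72]), (0.47, [255, 246, 24, 26])]
stop_right [(0.75, [387, 196, 36, 72])]
handle [(0.79, [175, 273, 52, 65]), (0.66, [173, 186, 55, 65]), (0.63, [357, 302, 73, 75])]
wrist {'K': array([[315.03559542,   0.        , 254.22473777],
       [  0.        , 315.03559542, 194.09330874],
       [  0.        ,   0.        ,   1.        ]]), 'origin': array([ 0.2175615 , -0.53807914,  0.37244397]), 'rotation': array([ 0.77843651, -0.12353919,  0.09644838, -0.60784239])}
0.65
```

View pics/scene0.png

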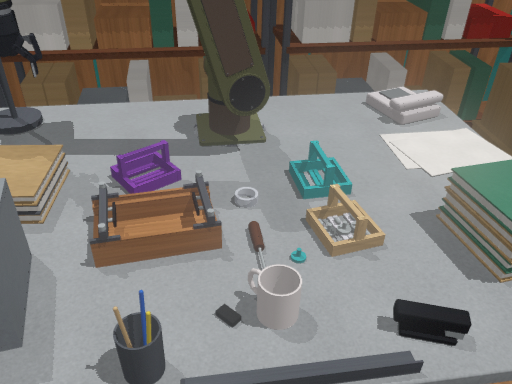

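View pics/top0.png

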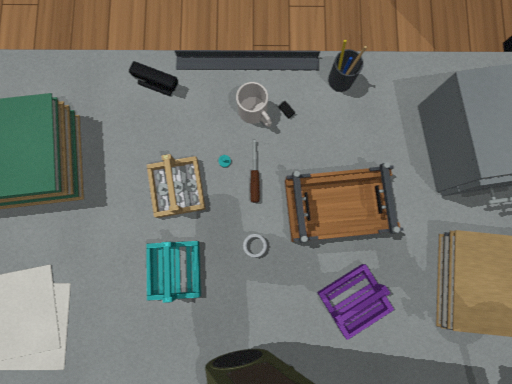

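```bash
python3 - <<'E'
import cv2
im=cv2.imread("pics/top0.png")
cv2.imwrite("pics/top0z.png",cv2.resize(im[130:340,130:430],None,fx=2.6,fy=2.6,interpolation=cv2.INTER_CUBIC))
E
```

```text
(no output)
```

View pics/top0z.png

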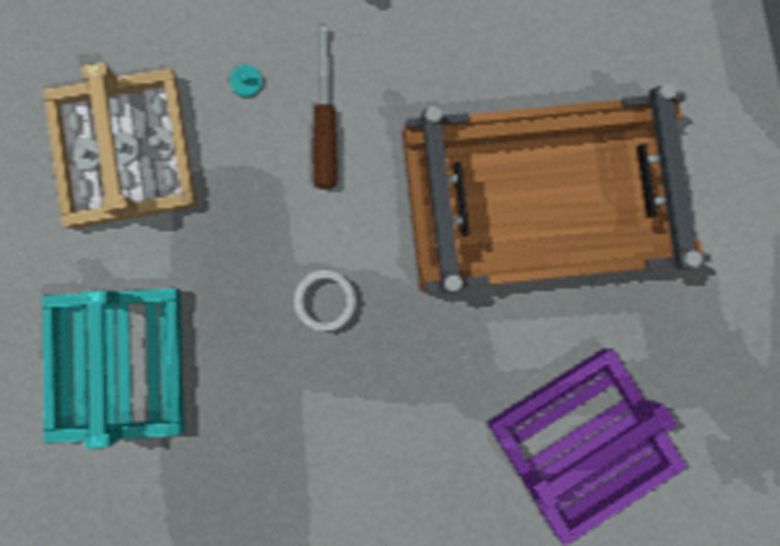

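```bash
cat > h.py <<'E'
import numpy as np,cv2
from scipy.spatial.transform import Rotation as R
from scipy.optimize import least_squares
def rot(q): return R.from_quat([q[1],q[2],q[3],q[0]])
def proj(p,P):
    P=np.atleast_2d(P);c=rot(p["rotation"]).inv().apply(P-p["origin"])
    u=np.c_[c[:,0]/-c[:,2],-c[:,1]/-c[:,2],np.ones(len(c))]
    return (u@p["K"].T)[:,:2]
def fit(obs,x0,fixz=None):
    # obs: list of (params, model pts Nx3, pix Nx2); pose x,y,z,yaw upright
    def pose(v): return R.from_euler('z',v[3]),np.array([v[0],v[1],v[2]])
    def f(v):
        Ro,t=pose(v);e=[(proj(p,Ro.apply(m)+t)-u).ravel() for p,m,u in obs]
        e.append([(v[2]-(fixz if fixz is not None else 0))*3000]);return np.concatenate(e)
    return least_squares(f,x0,loss='soft_l1')
E
python3 - <<'E'
from h import *
from workcell import r,camera_params
im=cv2.imread("pics/top0.png");sc=cv2.imread("pics/scene0.png")
cv2.imwrite("pics/c1.png",cv2.resize(im[145:225,135:220],None,fx=7,fy=7,interpolation=cv2.INTER_CUBIC))
cv2.imwrite("pics/c2.png",cv2.resize(im[155:255,275:410],None,fx=5.8,fy=5.8,interpolation=cv2.INTER_CUBIC))
s=r.read_state();print(rot(s["tool_rot"]).as_matrix().round(3))
p=camera_params("wrist");print(rot(p["rotation"]).as_matrix().round(3))
E
```

```text
[[ 0.243  0.     0.97 ]
 [-0.97  -0.     0.243]
 [ 0.    -1.     0.   ]]
[[ 0.242  0.923  0.3  ]
 [-0.97   0.231  0.075]
 [ 0.    -0.31   0.951]]
```

View pics/c1.png

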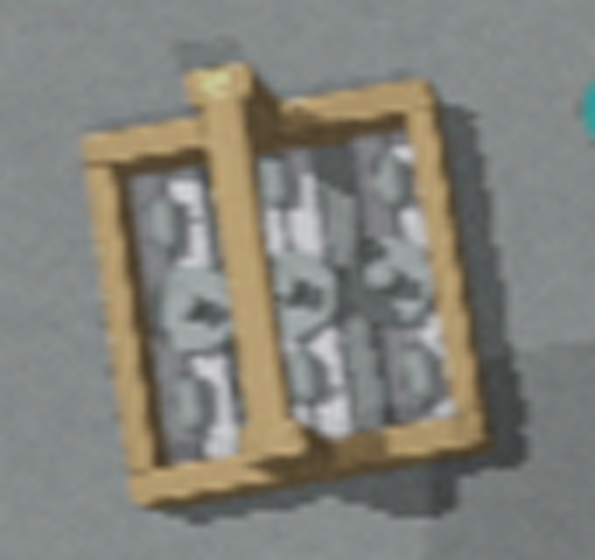

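View pics/c2.png

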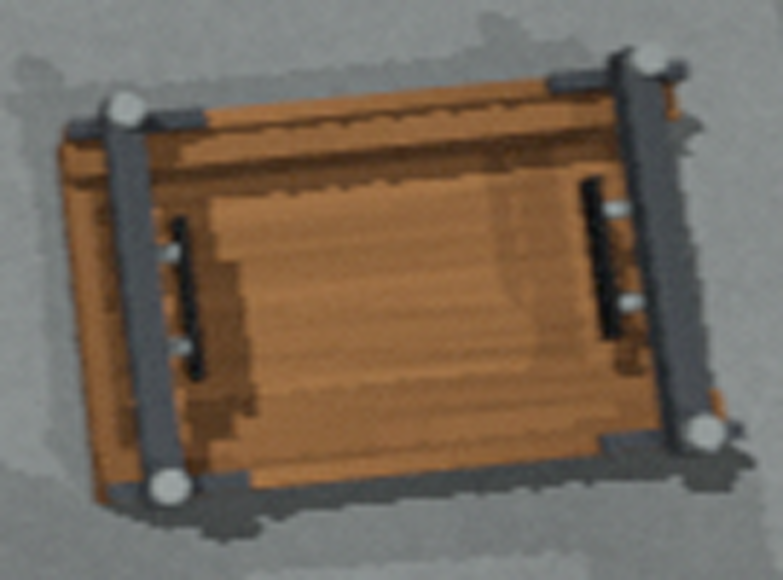

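```bash
cat > fit0.py <<'E'
from h import *
from workcell import camera_params
p=camera_params("top")
c=lambda L,o,k:np.array(L)/k+np.array(o)
u=c([(83,138),(432,82),(487,447),(133,503)],(135,145),7)
m=np.array([(70,65,32),(70,-65,32),(-70,-65,32),(-70,65,32)])/1e3
s=fit([(p,m,u)],[.45,.2,0,0],0);print("sieve",s.x.round(4),s.fun.round(2))
Ro=R.from_euler('z',s.x[3])
print("handle top ends px",((proj(p,Ro.apply([(.071,0,.09),(-.071,0,.09)])+s.x[:3])-[135,145])*7).round())
# box: lines + bracket ends
ub=c([(207,112),(548,80),(600,447),(250,485)],(275,155),5.8)
def f(v):
    a=v[3];M=np.array([(.082,a,.066),(.082,-a,.066),(-.082,-a,.066),(-.082,a,.066)])
    return (proj(p,R.from_euler('z',v[2]).apply(M)+[v[0],v[1],0])-ub).ravel()
b=least_squares(f,[.4,-.2,0,.08]);print("box",b.x.round(4),b.fun.round(2))
E
python3 fit0.py
```

```text
sieve [ 0.552   0.2035 -0.      0.1696] [ 0.32 -0.22 -0.13 -0.28 -0.17  0.03 -0.01  0.49 -0.  ]
handle top ends px [[220.  66.]
 [275. 464.]]
box [ 0.5057 -0.2239  0.0985  0.0747] [-0.23 -0.71 -0.17 -0.77  0.2   1.    0.19  0.4 ]
```

```bash
python3 -m jog '[[[-25,-6,37,0,1],[-25,-6,37,0,1],[-25,-6,37,0,1],[-25,-6,37,0,1],[-25,-6,37,0,1],[-25,-6,37,0,1],[-25,-6,37,0,1],[-25,-6,37,0,1]]]'
```

```text
clock: 1.45
position: [0.4055, -0.2609, 0.2932]
tool_rot: [-0.557, 0.558, -0.435, 0.435]
contact_force: [0.8, -0.7, -0.4]
finger_gap: 0.998
```

```bash
python3 -m jog '[[[-5,0,2,0,1],[-5,0,2,0,1],[-5,0,2,0,1],[-5,0,2,0,1]]]'; python3 - <<'E'
from workcell import *
import cv2,json
im=camera("wrist");p=camera_params("wrist");print(r.read_state()["position"])
json.dump({k:v.tolist() for k,v in p.items()},open("w1.json","w"))
cv2.imwrite("pics/w1.png",im[:,:,::-1]);cv2.imwrite("pics/w1z.png",cv2.resize(im[:,:,::-1],None,fx=1.5,fy=1.5))
E
```

```text
clock: 1.85
position: [0.4127, -0.2083, 0.2933]
tool_rot: [-0.557, 0.558, -0.434, 0.436]
contact_force: [0.5, 1.0, 0.2]
finger_gap: 1.0
[ 0.41256877 -0.20870052  0.29325344]
```

View pics/w1z.png

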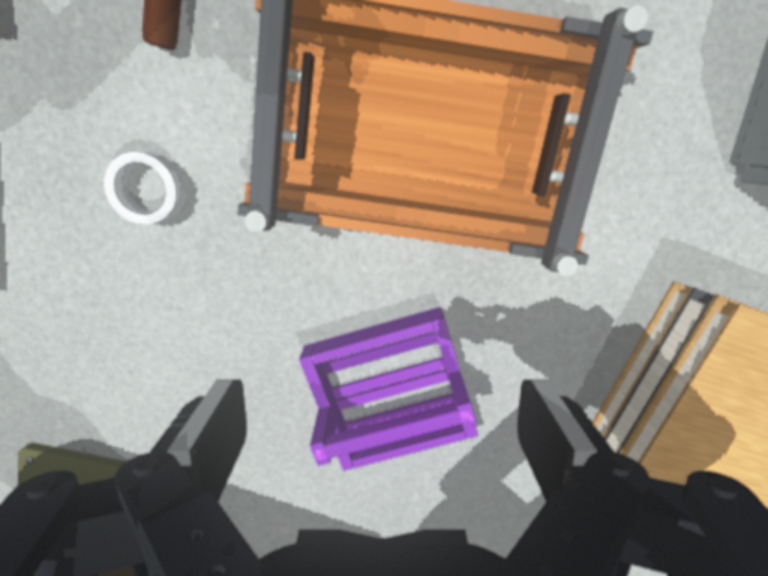

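```bash
python3 - <<'E'
import cv2
im=cv2.imread("pics/w1.png")
cv2.imwrite("pics/w1c.png",cv2.resize(im[0:190,155:445],None,fx=2.75,fy=2.75,interpolation=cv2.INTER_CUBIC))
E
```

```text
(no output)
```

View pics/w1c.png

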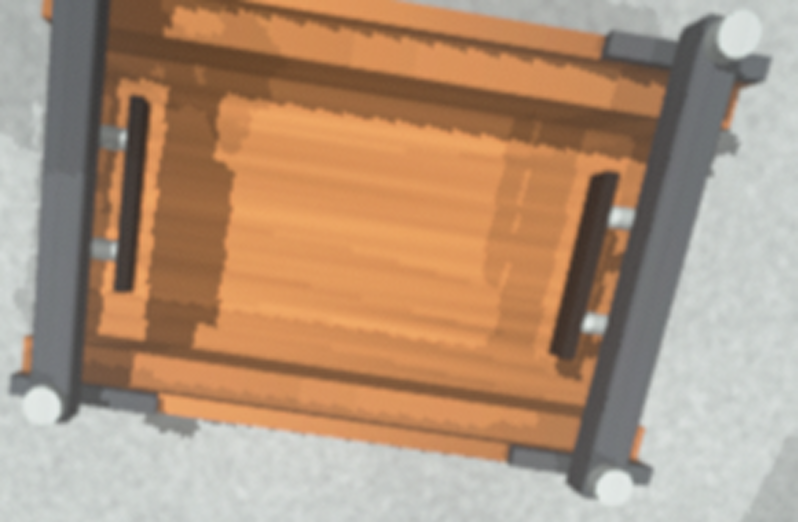

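```bash
cat > fit1.py <<'E'
from h import *
import json
from workcell import camera_params
p=camera_params("top");w={k:np.array(v) for k,v in json.load(open("w1.json")).items()}
c=lambda L,o,k:np.array(L)/k+np.array(o)
ub=c([(207,112),(548,80),(600,447),(250,485)],(275,155),5.8)
uw=c([(608,34),(511,464),(155,413)],(155,0),2.75)
def T(v,M): return R.from_euler('z',v[2]).apply(M)+[v[0],v[1],0]
def f(v,both=3):
    a=v[3];M=np.array([(.082,a,.066),(.082,-a,.066),(-.082,-a,.066),(-.082,a,.066)])
    e=[]
    if both&1:e.append((proj(p,T(v,M))-ub).ravel())
    if both&2:e.append((proj(w,T(v,M[[1,2,3]]))-uw).ravel())
    return np.concatenate(e)
for k in(1,2,3):
    b=least_squares(f,[.5,-.2,0.1,.08],args=(k,));print("box",k,b.x.round(4),b.fun.round(2))
# pads: inner top edge z=.081 ray intersect
def ray(px,z):
    d=rot(w["rotation"]).apply(np.r_[(px[0]-w["K"][0,2])/w["K"][0,0],-(px[1]-w["K"][1,2])/w["K"][1,1],-1])
    o=w["origin"];return o+d*(z-o[2])/d[2]
for q in[(148,100),(132,290),(587,175),(553,352)]:
    P=ray(c([q],(155,0),2.75)[0],.081);print((R.from_euler('z',-b.x[2]).apply(P-[b.x[0],b.x[1],0])).round(4))
E
python3 fit1.py
```

```text
box 1 [ 0.5057 -0.2239  0.0985  0.0747] [-0.23 -0.71 -0.17 -0.77  0.2   1.    0.19  0.4 ]
box 2 [ 0.5052 -0.2242  0.1036  0.076 ] [ 0.43 -0.23 -0.43 -0.15 -0.06  0.47]
box 3 [ 0.5053 -0.2243  0.1015  0.0756] [-0.52 -0.46  0.2  -0.76  0.78  1.    0.09  0.65  0.35 -0.26 -0.78 -0.22
  0.17  0.21]
[0.0338 0.0881 0.081 ]
[-0.0328  0.0877  0.081 ]
[ 0.0318 -0.075   0.081 ]
[-0.0328 -0.078   0.081 ]
```

```bash
python3 -m jog '[[[-38,0,16.5,4,1],[-38,0,16.5,4,1],[-38,0,16.5,4,1],[-38,0,16.5,4,1],[-38,0,16.5,4,1],[-38,0,16.5,4,1],[-38,0,16.5,4,1],[-38,0,16.5,4,1]]]';python3 -m jog '[[[-5,0,0,0,1],[-5,0,0,0,1],[-5,0,0,0,1]]]'; cat > snap.py <<'E'
import sys,json,cv2
from workcell import *
n=sys.argv[1];p=camera_params("wrist");im=camera("wrist")
json.dump({k:v.tolist() for k,v in p.items()},open(n+".json","w"))
cv2.imwrite(f"pics/{n}.png",im[:,:,::-1]);cv2.imwrite(f"pics/{n}z.png",cv2.resize(im[:,:,::-1],None,fx=1.5,fy=1.5,interpolation=cv2.INTER_CUBIC))
E
python3 snap.py w2
```

```text
clock: 2.7
position: [0.4797, 0.1873, 0.2926]
tool_rot: [-0.541, 0.541, -0.454, 0.456]
contact_force: [-0.2, -1.0, -0.2]
finger_gap: 0.997
clock: 3.0
position: [0.4718, 0.2363, 0.2919]
tool_rot: [-0.541, 0.542, -0.454, 0.456]
contact_force: [-0.6, -1.7, 0.3]
finger_gap: 1.002
```

View pics/w2z.png

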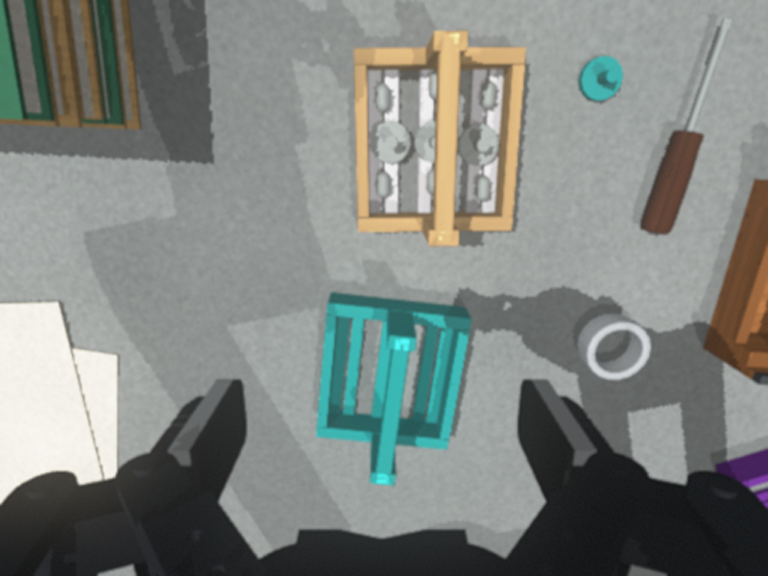

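```bash
cat > fit2.py <<'E'
from h import *
import json
from workcell import camera_params,r
p=camera_params("top");w={k:np.array(v) for k,v in json.load(open("w2.json")).items()}
c=lambda L,o,k:np.array(L)/k+np.array(o)
u=c([(83,138),(432,82),(487,447),(133,503)],(135,145),7)
m=np.array([(70,65,32),(70,-65,32),(-70,-65,32),(-70,65,32)])/1e3
uw=c([(355,48),(526,48),(516,230),(358,231)],(0,0),1.5)
for o in([(p,m,u)],[(w,m,uw)],[(p,m,u),(w,m,uw)]):
    s=fit(o,[.55,.2,0,.17],0);print("sieve",s.x.round(4),s.fun.round(1))
Ro=R.from_euler('z',s.x[3])
print("handle top ends px",(proj(w,Ro.apply([(.071,0,.09),(-.071,0,.09),(.07,.007,.09),(-.07,-.007,.09)])+s.x[:3])*1.5).round())
st=r.read_state();M=rot(st["tool_rot"]).as_matrix()
d=s.x[:3]+[0,0,.071]-st["position"];print("tool delta cm",(M.T@d*100).round(2),"X ang",np.degrees(np.arctan2(M[1,0],M[0,0])),"want",-90+np.degrees(s.x[3]))
E
python3 fit2.py
```

```text
sieve [ 0.552   0.2035 -0.      0.1696] [ 0.3 -0.2 -0.1 -0.3 -0.2  0.  -0.   0.5 -0. ]
sieve [ 0.5532  0.2037 -0.      0.1808] [-0.5 -0.2  1.2 -1.3 -1.7  0.7  0.5  1.  -0.1]
sieve [ 5.529e-01  2.037e-01 -1.000e-04  1.773e-01] [ 0.1 -0.3 -0.4 -0.8 -0.1 -0.6  0.1  0.3 -0.3 -0.1  1.4 -0.8 -2.   1.1
  0.3  1.1 -0.2]
handle top ends px [[453.  29.]
 [445. 249.]
 [442.  31.]
 [454. 247.]]
tool delta cm [ 4.42 22.13  7.44] X ang -80.21247595637173 want -79.84302391710798
```

```bash
python3 -m jog '[[[4.4,12,7.4,0,1],[4.4,12,7.4,0,1],[4.4,12,7.4,0,1],[4.4,12,7.4,0,1],[4.4,16,7.4,0,1],[4.4,19,7.4,0,1],[4.4,22,7.4,0,1],[4.4,22,7.4,0,1]]]'; python3 fit2.py|tail -1; python3 snap.py w3
```

```text
clock: 3.85
position: [0.5497, 0.201, 0.0696]
tool_rot: [-0.537, 0.543, -0.457, 0.456]
contact_force: [-1.6, 0.3, -0.5]
finger_gap: 0.999
tool delta cm [-0.21 -0.13  0.36] X ang -80.37982267524653 want -79.84302391710798
```

View pics/w3z.png

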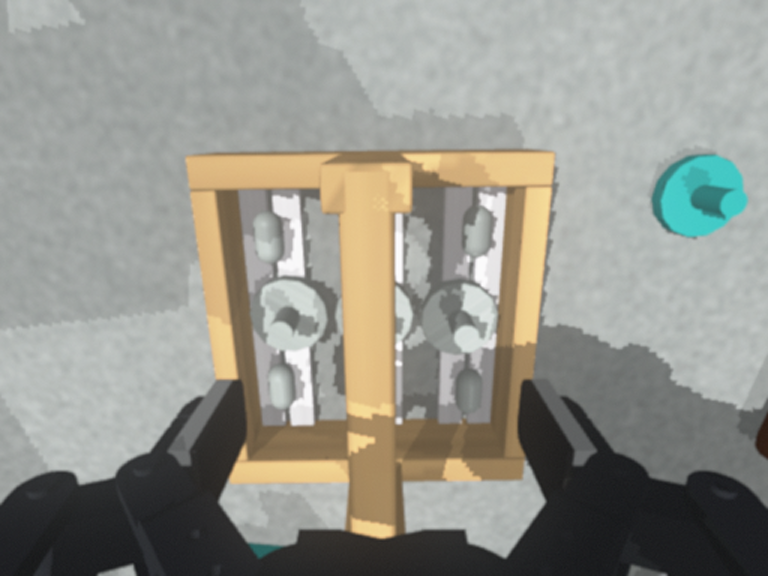

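```bash
python3 -m jog '[[[-0.2,-0.1,0.3,-0.4,1],[-0.2,-0.1,0.3,-0.4,0.5],[-0.2,-0.1,0.3,-0.4,0.3],[-0.2,-0.1,0.3,-0.4,0.3],[-0.2,-0.1,0.3,-0.4,0.2],[-0.2,-0.1,0.3,-0.4,0.1],[-0.2,-0.1,0.3,-0.4,0],[-0.2,-0.1,0.3,-0.4,0]]]' 60; python3 snap.py w4
```

```text
clock: 4.7
position: [0.554, 0.2046, 0.0731]
tool_rot: [-0.54, 0.544, -0.454, 0.455]
contact_force: [-1.8, -0.0, 5.3]
finger_gap: 0.149
```

View pics/w4z.png

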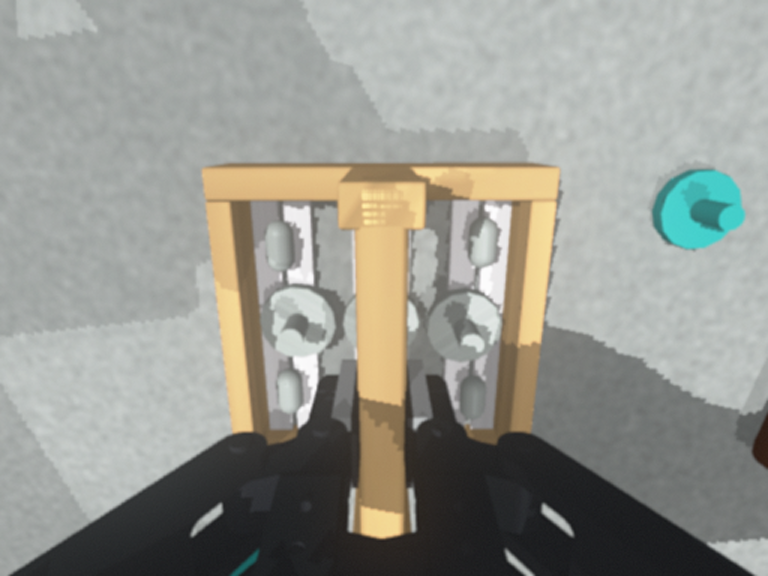

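```bash
python3 -m jog '[[[0,-0.1,0,0,0],[0,-0.4,0,0,0],[0,-0.9,0,0,0],[0,-1.5,0,0,0],[0,-2.1,0,0,0],[0,-2.6,0,0,0],[0,-2.9,0,0,0],[0,-3,0,0,0]]]';python3 snap.py w5
```

```text
clock: 5.55
position: [0.5544, 0.2048, 0.1038]
tool_rot: [-0.541, 0.543, -0.454, 0.455]
contact_force: [0.1, -0.4, -6.1]
finger_gap: 0.149
```

View pics/w5z.png

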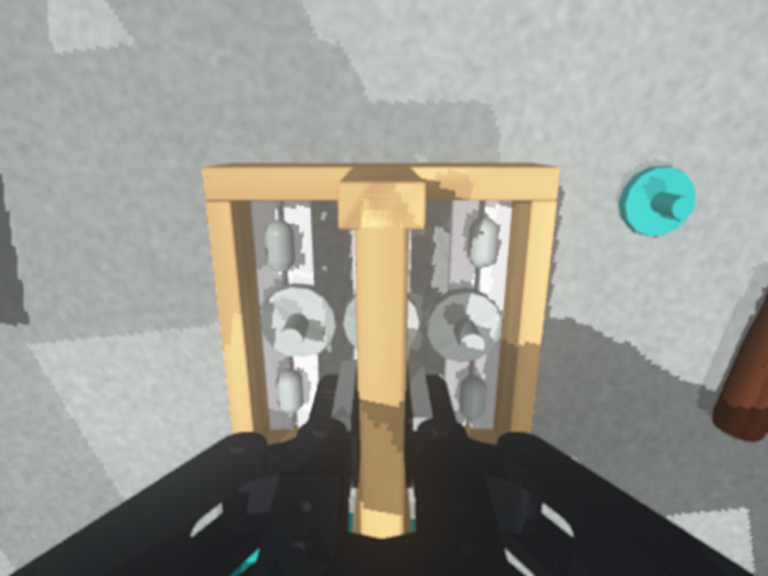

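```bash
cat > fit3.py <<'E'
from h import *
import json
from workcell import r
w={k:np.array(v) for k,v in json.load(open("w5.json")).items()}
st=r.read_state();M=rot(st["tool_rot"]).as_matrix();t=st["position"]
z0=t[2]-.0731
def f(v):
    m=np.array([(.07,.065,.032),(.07,-.065,.032),(v[3],.065,.032),(v[4],-.065,.032)])
    P=R.from_euler('z',v[2]).apply(m)+[v[0],v[1],z0]
    return (proj(w,P)-np.array([(203,168),(559,168),(232,430),(532,435)])/1.5).ravel()
s=least_squares(f,[t[0],t[1],.174,-.05,-.05]);v=s.x;print(v.round(4),s.fun.round(2))
d=np.r_[v[0],v[1],z0]-t
print("sieve orig in tool (mm)",(M.T@d*1e3).round(1),"yaw rel X ang",np.degrees(v[2])-90-np.degrees(np.arctan2(M[1,0],M[0,0])), "tilt",M[:,1].round(4))
bx,by,byaw=.5053,-.2243,.1015
# desired tcp: 
rel=M.T@d; dyaw=byaw-v[2]
Mt=R.from_euler('z',dyaw).as_matrix()@M
tgt=np.r_[bx,by,0]-Mt@np.r_[rel[0],0,rel[2]];
D=tgt-t;D[2]=0
print("spin deg",-np.degrees(dyaw),"tool cm",(M.T@D*100).round(2),"target tcp",tgt.round(4))
E
python3 fit3.py
```

```text
[ 0.5538  0.2046  0.1769 -0.0386 -0.0417] [-2.33  0.62  2.78 -0.03 -1.02  0.12  0.5   0.06]
sieve orig in tool (mm) [-0.2 73.1 -0.3] yaw rel X ang 0.08129027575381542 tilt [-0.0016 -0.004  -1.    ]
spin deg 4.31751256445099 tool cm [ 41.41   0.18 -12.28] target tcp [ 0.5056 -0.2245  0.    ]
```

```bash
python3 -m jog '[[[0,-0.4,0,0,0],[0,-1.4,0,0,0],[0,-2.9,0,0,0],[0,-4.7,0,0,0],[0,-6.5,0,0,0],[0,-8.2,0,0,0],[0,-9.4,0,0,0],[0,-10,0,0,0]]]'; python3 -m jog '[[[0.3,0,-0.1,0,0],[1.1,0,-0.3,0.1,0],[2.4,0,-0.7,0.3,0],[4.2,0,-1.2,0.4,0],[6.0,0,-1.8,0.6,0],[7.5,0,-2.2,0.8,0],[8.6,0,-2.5,0.9,0],[9,0,-2.7,0.9,0]]]'; python3 fit3.py|tail -1;python3 snap.py w6
```

```text
clock: 6.4
position: [0.555, 0.2053, 0.2054]
tool_rot: [-0.541, 0.543, -0.453, 0.455]
contact_force: [0.3, -0.4, -6.8]
finger_gap: 0.154
clock: 7.2
position: [0.5439, 0.1103, 0.2054]
tool_rot: [-0.537, 0.539, -0.458, 0.46]
contact_force: [-1.1, 1.0, -5.8]
finger_gap: 0.15
spin deg 3.342576121206423 tool cm [ 41.51   0.16 -11.7 ] target tcp [ 4.936e-01 -3.181e-01  3.000e-04]
```

View pics/w6z.png

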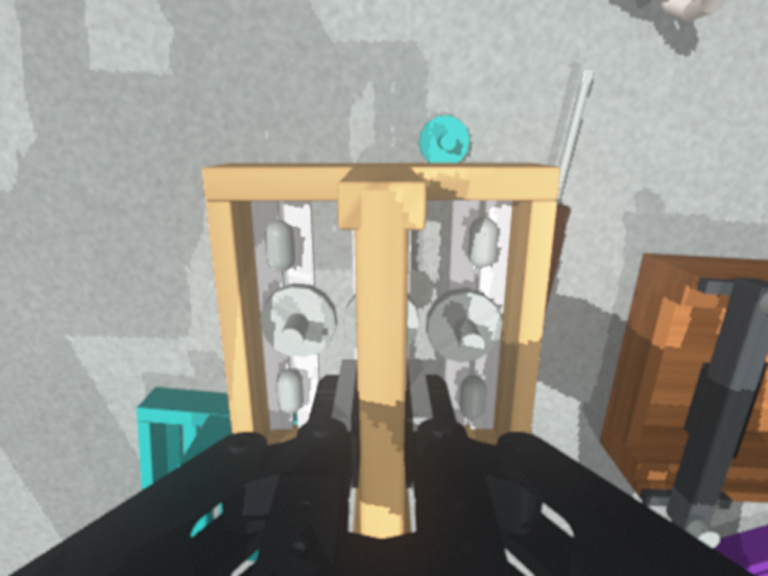

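```bash
cat > nav.py <<'E'
from h import *
from workcell import r
st=r.read_state();M=rot(st["tool_rot"]).as_matrix();t=st["position"]
B=np.array([.5053,-.2243,0]);byaw=.1015
ang=np.arctan2(M[1,0],M[0,0])+np.pi/2
s=t+M@[-.0002,.0731,-.0003]
sb=R.from_euler('z',-byaw).apply(s-B)
print("sieve in box mm",(sb*1e3).round(1),"yaw err deg",np.degrees(ang-byaw).round(2),"tool cm to centre",(M.T@np.r_[(B-s)[:2],0]*100).round(2),"spin",np.degrees(ang-byaw).round(2),"tilt",M[:2,1].round(4),"F",st["contact_force"].round(2),"t",round(st["clock"],2))
E
python3 nav.py
python3 -m jog '[[[0.4,0,-0.1,0.1,0],[1.6,0,-0.3,0.2,0],[3.4,0,-0.8,0.4,0],[5.6,0,-1.4,0.6,0],[7.7,0,-2.0,0.8,0],[9.5,0,-2.5,1.0,0],[10.7,0,-2.8,1.1,0],[11,0,-2.9,1.1,0]]]'; python3 nav.py
```

```text
sieve in box mm [ 71.9 329.  132.5] yaw err deg 3.25 tool cm to centre [32.44  0.13 -9.04] spin 3.25 tilt [ 0.0002 -0.0039] F [-0.16 -0.26 -5.87] t 7.25
clock: 8.05
position: [0.5325, -0.0041, 0.206]
tool_rot: [-0.532, 0.534, -0.463, 0.466]
contact_force: [-0.5, 0.2, -6.9]
finger_gap: 0.154
sieve in box mm [ 49.  216.1 132.9] yaw err deg 2.07 tool cm to centre [21.42  0.09 -5.68] spin 2.07 tilt [ 0.0003 -0.0043] F [-0.53  0.18 -6.88] t 8.05
```

```bash

python3 -m jog '[[[0.4,0,-0.1,0.1,0],[1.6,0,-0.4,0.2,0],[3.4,0,-0.9,0.4,0],[5.6,0,-1.5,0.6,0],[7.7,0,-2.1,0.8,0],[9.5,0,-2.5,1.0,0],[10.7,0,-2.8,1.1,0],[11,0,-2.9,1.1,0]]]'; python3 nav.py;python3 -m jog '[[[0.4,0,-0.1,0.1,0],[1.6,0,-0.4,0.2,0],[3.3,0,-0.9,0.3,0],[5.3,0,-1.5,0.5,0],[7.3,0,-2.0,0.7,0],[9.0,0,-2.4,0.8,0],[10.1,0,-2.6,0.9,0],[10.4,0,-2.7,0.9,0]]]'; python3 nav.py;python3 snap.py w7
```

```text
clock: 8.85
position: [0.519, -0.1183, 0.2066]
tool_rot: [-0.527, 0.53, -0.468, 0.471]
contact_force: [0.4, 0.3, -5.3]
finger_gap: 0.153
sieve in box mm [ 24.  103.9 133.5] yaw err deg 0.91 tool cm to centre [10.35  0.05 -2.57] spin 0.91 tilt [ 0.0007 -0.0048] F [ 0.36  0.28 -5.25] t 8.85
clock: 9.65
position: [0.5045, -0.226, 0.2071]
tool_rot: [-0.523, 0.526, -0.473, 0.476]
contact_force: [-0.8, 0.6, -6.9]
finger_gap: 0.155
sieve in box mm [ -1.2  -1.8 134. ] yaw err deg -0.04 tool cm to centre [-0.18 -0.    0.12] spin -0.04 tilt [ 0.0011 -0.0053] F [-0.84  0.55 -6.92] t 9.65
```

View pics/w7z.png

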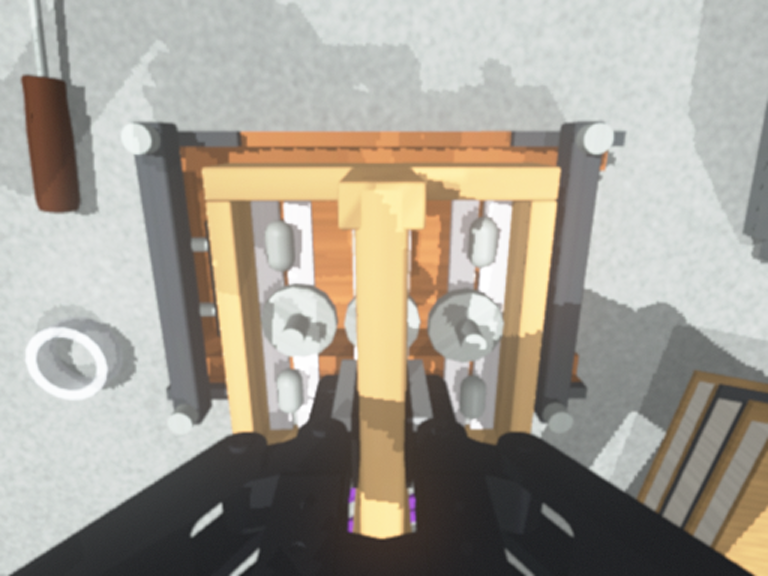

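```bash
cat > chk.py <<'E'
from h import *
import json
w={k:np.array(v) for k,v in json.load(open("w7.json")).items()}
T=lambda M:R.from_euler('z',.1015).apply(M)+[.5053,-.2243,0]
a=.0756
print((proj(w,T(np.array([(.082,a,.066),(.082,-a,.066),(.074,a,.055)])))*1.5).round(1))
im=cv2.imread("pics/w7.png");cv2.imwrite("pics/w7c.png",cv2.resize(im[75:165,80:420],None,fx=2.3,fy=2.3,interpolation=cv2.INTER_CUBIC))
E
python3 chk.py
```

```text
[[239.7 132.1]
 [514.7 131.7]
 [246.4 147. ]]
```

View pics/w7c.png

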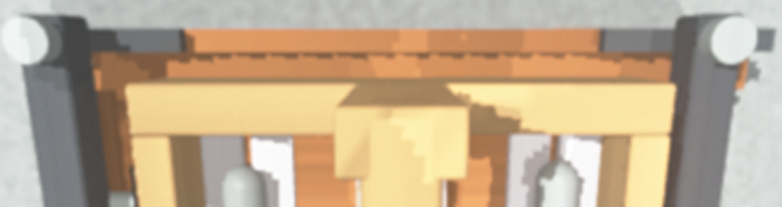

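```bash

python3 -m jog '[[[-0.1,0.2,0,0,0],[-0.3,0.9,0,0,0],[-0.5,2.0,0.1,0,0],[-0.6,3.4,0.1,0,0],[-0.7,4.8,0.1,0,0],[-0.7,5.8,0.1,0,0],[-0.7,6.5,0.1,0,0],[-0.7,6.8,0.1,0,0]]]'; python3 nav.py;python3 snap.py w8
```

```text
clock: 10.5
position: [0.5043, -0.2184, 0.1379]
tool_rot: [-0.523, 0.526, -0.473, 0.475]
contact_force: [0.4, 0.7, -5.9]
finger_gap: 0.154
sieve in box mm [-0.8  5.8 64.8] yaw err deg -0.01 tool cm to centre [0.58 0.   0.08] spin -0.01 tilt [-0.0008 -0.0042] F [ 0.39  0.7  -5.93] t 10.5
```

View pics/w8z.png

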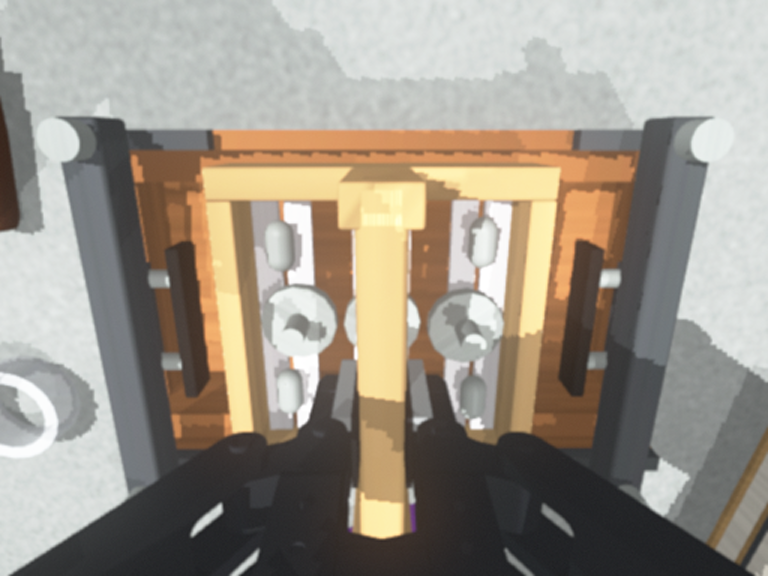

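```bash

python3 -m jog '[[[0,0.1,0.1,0,0],[0,0.25,0.1,0,0],[0,0.4,0.1,0,0],[0,0.5,0.1,0,0],[0,0.6,0.1,0,0],[0,0.65,0.1,0,0],[0,0.7,0.1,0,0],[0,0.75,0.1,0,0]]]'; python3 nav.py
```

```text
clock: 11.35
position: [0.5054, -0.2185, 0.1305]
tool_rot: [-0.523, 0.526, -0.473, 0.475]
contact_force: [0.1, -0.1, -5.5]
finger_gap: 0.152
sieve in box mm [ 0.3  5.6 57.4] yaw err deg -0.02 tool cm to centre [ 0.56  0.   -0.03] spin -0.02 tilt [-0.0004 -0.0044] F [ 0.11 -0.07 -5.47] t 11.35
```

```bash

python3 -m jog '[[[0,0.08,0,0,0],[0,0.14,0,0,0],[0,0.2,0,0,0],[0,0.24,0,0,0]]]'; python3 nav.py
```

```text
clock: 11.75
position: [0.5055, -0.2186, 0.1281]
tool_rot: [-0.523, 0.526, -0.473, 0.475]
contact_force: [-0.1, 1.1, -1.8]
finger_gap: 0.153
sieve in box mm [ 0.4  5.5 55. ] yaw err deg -0.02 tool cm to centre [ 0.55  0.   -0.04] spin -0.02 tilt [-0.0004 -0.0044] F [-0.07  1.1  -1.84] t 11.75
```

```bash

python3 -m jog '[[[0,0.03,0,0,0],[0,0.03,0,0,0],[0,0.03,0,0,0]]]'; python3 nav.py
```

```text
clock: 12.05
position: [0.5055, -0.2186, 0.1281]
tool_rot: [-0.523, 0.526, -0.473, 0.475]
contact_force: [-0.8, 0.1, -1.9]
finger_gap: 0.154
sieve in box mm [ 0.4  5.5 55. ] yaw err deg -0.01 tool cm to centre [ 0.55  0.   -0.04] spin -0.01 tilt [-0.0001 -0.0046] F [-0.83  0.14 -1.9 ] t 12.05
```

```bash

python3 -m jog '[[[-0.1,0,0,0,0],[-0.25,0,0,0,0],[-0.45,0,0,0,0],[-0.65,0,0,0,0],[-0.85,0,0,0,0],[-1.05,0,0,0,0],[-1.2,0,0,0,0],[-1.3,0,0,0,0]]]'; python3 nav.py
```

```text
clock: 12.85
position: [0.5042, -0.2055, 0.1281]
tool_rot: [-0.523, 0.526, -0.473, 0.475]
contact_force: [0.4, 0.2, -4.2]
finger_gap: 0.153
sieve in box mm [ 0.5 18.7 55. ] yaw err deg -0.01 tool cm to centre [ 1.87  0.01 -0.05] spin -0.01 tilt [-0.     -0.0046] F [ 0.43  0.21 -4.18] t 12.85
```

```bash

python3 -m jog '[[[-0.1,0.03,0,0,0],[-0.2,0.03,0,0,0],[-0.3,0.03,0,0,0],[-0.4,0.03,0,0,0],[-0.4,0.03,0,0,0]]]'; python3 nav.py
```

```text
clock: 13.35
position: [0.5041, -0.2015, 0.1281]
tool_rot: [-0.524, 0.526, -0.473, 0.475]
contact_force: [1.0, -0.3, -0.5]
finger_gap: 0.148
sieve in box mm [ 0.8 22.6 55. ] yaw err deg -0.01 tool cm to centre [ 2.26  0.01 -0.08] spin -0.01 tilt [ 0.0007 -0.0048] F [ 0.95 -0.27 -0.52] t 13.35
```

```bash

python3 -m jog '[[[-0.07,0,0,0,0],[-0.15,0,0,0,0],[-0.2,0,0,0,0],[-0.2,0,0,0,0]]]'; python3 nav.py
```

```text
clock: 13.75
position: [0.5039, -0.1995, 0.1281]
tool_rot: [-0.524, 0.526, -0.473, 0.475]
contact_force: [-0.9, -0.8, -0.9]
finger_gap: 0.153
sieve in box mm [ 0.8 24.7 55. ] yaw err deg -0.01 tool cm to centre [ 2.47  0.01 -0.08] spin -0.01 tilt [ 0.0008 -0.0048] F [-0.87 -0.78 -0.92] t 13.75
```

```bash

python3 -m jog '[[[-0.07,0,0,0,0],[-0.15,0,0,0,0],[-0.2,0,0,0,0],[-0.2,0,0,0,0]]]'; python3 nav.py
```

```text
clock: 14.15
position: [0.5037, -0.198, 0.1282]
tool_rot: [-0.523, 0.526, -0.472, 0.476]
contact_force: [-0.0, -3.6, -2.4]
finger_gap: 0.152
sieve in box mm [ 0.8 26.1 55.1] yaw err deg 0.0 tool cm to centre [ 2.61  0.02 -0.08] spin 0.0 tilt [ 0.0009 -0.0057] F [-0.01 -3.59 -2.35] t 14.15
```

```bash

python3 -m jog '[[[-0.05,0,0,0,0],[-0.1,0,0,0,0],[-0.1,0,0,0,0]]]'; python3 nav.py; python3 snap.py w9
```

```text
clock: 14.45
position: [0.5037, -0.1974, 0.1283]
tool_rot: [-0.523, 0.526, -0.472, 0.476]
contact_force: [-1.0, -4.6, -1.0]
finger_gap: 0.15
sieve in box mm [ 0.9 26.6 55.2] yaw err deg 0.01 tool cm to centre [ 2.66  0.02 -0.09] spin 0.01 tilt [ 0.0011 -0.0065] F [-0.99 -4.59 -0.96] t 14.45
```

View pics/w9z.png

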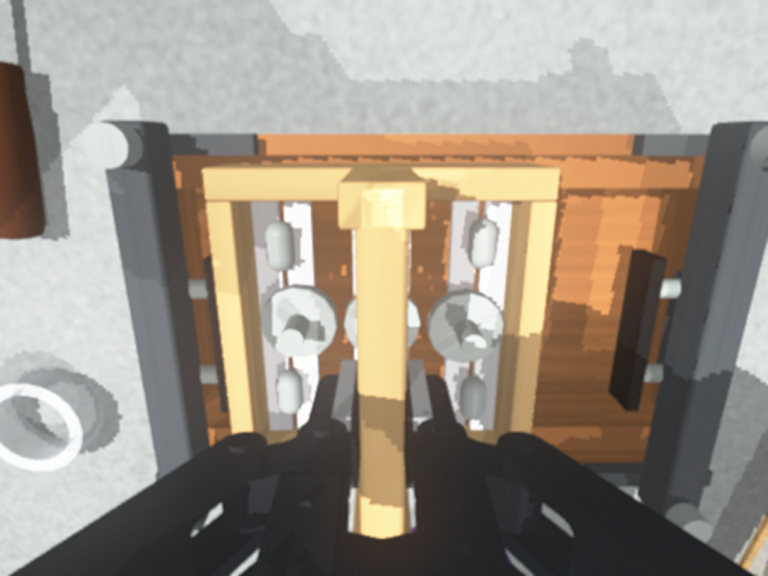

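```bash

python3 -m jog '[[[0.1,0,0,0,0],[0.4,0,0,0,0],[0.8,0,0,0,0],[1.3,0,0,0,0],[1.8,0,0,0,0],[2.3,0,0,0,0],[2.8,0,0,0,0],[3.1,0,0,0,0]]]'; python3 nav.py; 
python3 -m jog '[[[0.1,0,0,0,0],[0.25,0,0,0,0],[0.4,0,0,0,0],[0.5,0,0,0,0],[0.5,0,0,0,0]]]'; python3 nav.py
```

```text
clock: 15.3
position: [0.5068, -0.2289, 0.1281]
tool_rot: [-0.523, 0.526, -0.472, 0.476]
contact_force: [0.5, -0.0, -5.3]
finger_gap: 0.154
sieve in box mm [ 0.7 -5.  55. ] yaw err deg -0.01 tool cm to centre [-0.5  -0.   -0.07] spin -0.01 tilt [ 0.0006 -0.0065] F [ 0.55 -0.03 -5.29] t 15.3
clock: 15.8
position: [0.5072, -0.234, 0.1281]
tool_rot: [-0.523, 0.526, -0.472, 0.476]
contact_force: [-0.0, 0.5, -3.0]
finger_gap: 0.153
sieve in box mm [  0.6 -10.1  55. ] yaw err deg -0.01 tool cm to centre [-1.01 -0.01 -0.06] spin -0.01 tilt [ 0.0005 -0.0067] F [-0.04  0.51 -3.  ] t 15.8
```

```bash

python3 -m jog '[[[0.07,0.03,0,0,0],[0.15,0.03,0,0,0],[0.2,0.03,0,0,0],[0.2,0.03,0,0,0]]]'; python3 nav.py;
python3 -m jog '[[[0.05,0,0,0,0],[0.1,0,0,0,0],[0.1,0,0,0,0]]]'; python3 nav.py
```

```text
clock: 16.2
position: [0.5077, -0.2361, 0.1281]
tool_rot: [-0.523, 0.526, -0.472, 0.476]
contact_force: [0.1, 1.9, 0.5]
finger_gap: 0.149
sieve in box mm [  0.9 -12.2  55. ] yaw err deg -0.01 tool cm to centre [-1.22 -0.01 -0.09] spin -0.01 tilt [ 0.0011 -0.0069] F [0.09 1.91 0.47] t 16.2
clock: 16.5
position: [0.5077, -0.2372, 0.1281]
tool_rot: [-0.523, 0.526, -0.472, 0.476]
contact_force: [-0.6, 1.1, -1.3]
finger_gap: 0.154
sieve in box mm [  0.9 -13.3  55. ] yaw err deg -0.01 tool cm to centre [-1.33 -0.01 -0.09] spin -0.01 tilt [ 0.001 -0.007] F [-0.58  1.11 -1.35] t 16.5
```

```bash

python3 -m jog '[[[0.05,0,0,0,0],[0.1,0,0,0,0],[0.15,0,0,0,0],[0.15,0,0,0,0]]]'; python3 nav.py
```

```text
clock: 16.9
position: [0.5079, -0.2387, 0.1281]
tool_rot: [-0.523, 0.526, -0.472, 0.476]
contact_force: [-0.2, 0.6, -1.1]
finger_gap: 0.155
sieve in box mm [  0.9 -14.9  55. ] yaw err deg -0.01 tool cm to centre [-1.49 -0.01 -0.09] spin -0.01 tilt [ 0.0011 -0.007 ] F [-0.2   0.57 -1.1 ] t 16.9
```

```bash

python3 -m jog '[[[0.05,0,0,0,0],[0.1,0,0,0,0],[0.15,0,0,0,0],[0.15,0,0,0,0]]]'; python3 nav.py
```

```text
clock: 17.3
position: [0.5081, -0.2404, 0.1281]
tool_rot: [-0.523, 0.526, -0.472, 0.476]
contact_force: [-0.2, 0.2, -0.8]
finger_gap: 0.149
sieve in box mm [  0.9 -16.6  55. ] yaw err deg -0.01 tool cm to centre [-1.66 -0.01 -0.09] spin -0.01 tilt [ 0.0011 -0.0072] F [-0.23  0.18 -0.77] t 17.3
```

```bash
python3 snap.py w10
```

```text
(no output)
```

View pics/w10z.png

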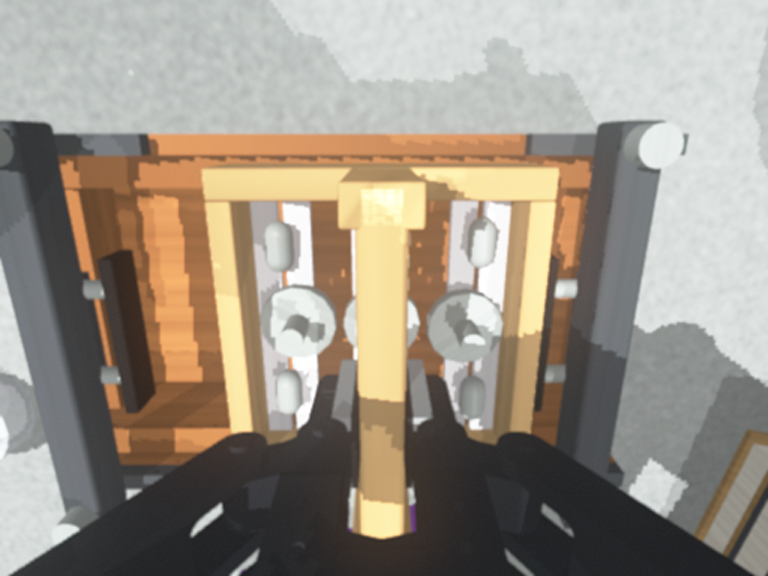

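```bash

python3 -m jog '[[[0.05,0,0,0,0],[0.1,0,0,0,0],[0.15,0,0,0,0],[0.15,0,0,0,0]]]'; python3 nav.py
```

```text
clock: 17.75
position: [0.5082, -0.2415, 0.1281]
tool_rot: [-0.523, 0.526, -0.472, 0.476]
contact_force: [-0.8, 3.3, -0.6]
finger_gap: 0.144
sieve in box mm [  0.9 -17.6  55. ] yaw err deg -0.02 tool cm to centre [-1.76 -0.01 -0.09] spin -0.02 tilt [ 0.001  -0.0065] F [-0.78  3.3  -0.55] t 17.75
```

```bash

python3 -m jog '[[[0.06,0,0,0,0],[0.12,0,0,0,0],[0.12,0,0,0,0]]]'; python3 nav.py
```

```text
clock: 18.05
position: [0.5083, -0.2421, 0.1281]
tool_rot: [-0.523, 0.526, -0.473, 0.476]
contact_force: [1.3, 5.5, 0.4]
finger_gap: 0.15
sieve in box mm [  0.9 -18.2  55. ] yaw err deg -0.03 tool cm to centre [-1.82 -0.01 -0.09] spin -0.03 tilt [ 0.0008 -0.0055] F [1.27 5.48 0.36] t 18.05
```

```bash

python3 -m jog '[[[-0.2,0,0,0,0],[-0.6,0,0,0,0],[-1.1,0,0,0,0],[-1.6,0,0,0,0],[-2.0,0,0,0,0],[-2.2,0,0,0,0],[-2.2,0,0,0,0]]]' 90; python3 nav.py
python3 -m jog '[[[-1,0,0.05,0,0],[1,0,0.05,0,0],[-1,0,0.05,0,0],[1,0,0.05,0,0],[-1,0,0.05,0,0],[1,0,0.05,0,0],[0,0,0.05,0,0],[0,0,0.05,0,0]]]'; python3 nav.py; python3 snap.py w11
```

```text
clock: 18.75
position: [0.5061, -0.2197, 0.1282]
tool_rot: [-0.524, 0.526, -0.472, 0.476]
contact_force: [-0.6, 1.1, 1.0]
finger_gap: 0.143
sieve in box mm [ 1.   4.3 55.1] yaw err deg -0.01 tool cm to centre [ 0.43  0.   -0.1 ] spin -0.01 tilt [ 0.0012 -0.0053] F [-0.58  1.11  0.95] t 18.75
clock: 19.55
position: [0.5065, -0.2183, 0.1282]
tool_rot: [-0.524, 0.525, -0.473, 0.475]
contact_force: [-0.0, 1.3, -0.1]
finger_gap: 0.147
sieve in box mm [ 1.5  5.8 55.1] yaw err deg -0.01 tool cm to centre [ 0.58  0.   -0.15] spin -0.01 tilt [ 0.001 -0.004] F [-0.02  1.35 -0.1 ] t 19.55
```

View pics/w11z.png

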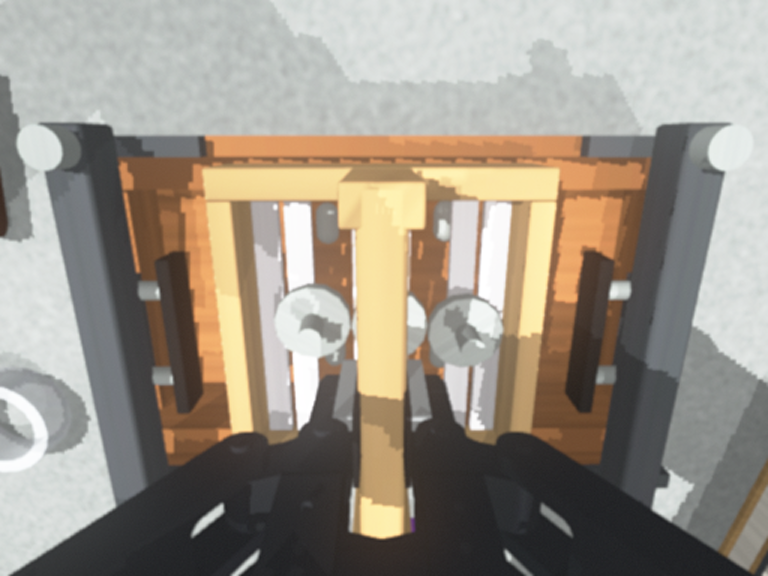

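```bash

python3 -m jog '[[[-1,0,-0.1,0,0],[1.2,0,-0.1,0,0],[-1,0,-0.1,0,0],[1.2,0,-0.1,0,0],[-1,0,-0.1,0,0],[1.2,0,-0.1,0,0],[0.1,0,-0.1,0,0],[0.1,0,-0.1,0,0]]]'; python3 nav.py; python3 snap.py w12; python3 - <<'E'
from workcell import *
import cv2
for n in("scene","top"):
    im=camera(n)[:,:,::-1]
    print([(round(d["conf"],2),[round(float(v)) for v in d["bbox"]]) for d in spotter.search_frame(n,"pin0")])
    cv2.imwrite(f"pics/{n}1.png",cv2.resize(im[150:270,75:240] if n=="scene" else im[155:255,275:410],None,fx=4.5,fy=4.5,interpolation=cv2.INTER_CUBIC))
E
```

```text
clock: 20.4
position: [0.5052, -0.218, 0.1282]
tool_rot: [-0.524, 0.525, -0.473, 0.475]
contact_force: [0.3, 1.2, 1.3]
finger_gap: 0.147
sieve in box mm [ 0.2  6.3 55.1] yaw err deg 0.01 tool cm to centre [ 0.63  0.   -0.02] spin 0.01 tilt [ 0.0004 -0.0026] F [0.31 1.16 1.3 ] t 20.4
[(0.6, [156, 221, 131, 98])]
[]
```

View pics/w12z.png

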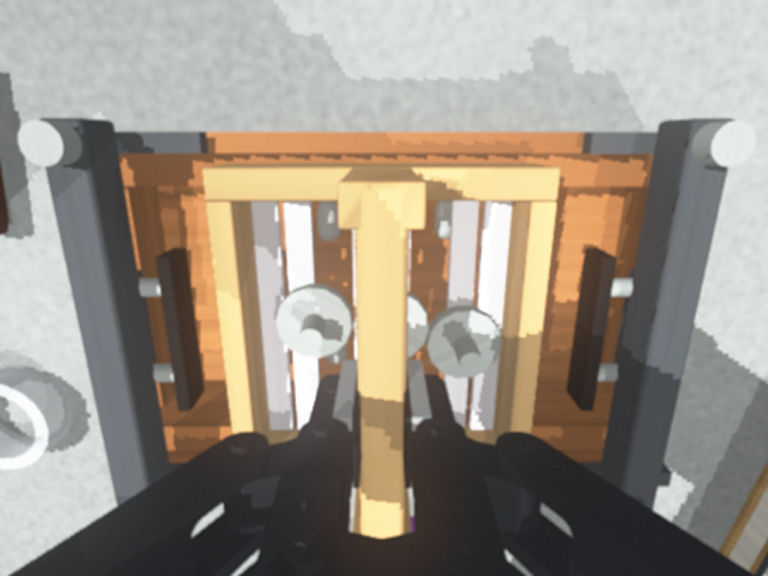

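View pics/scene1.png

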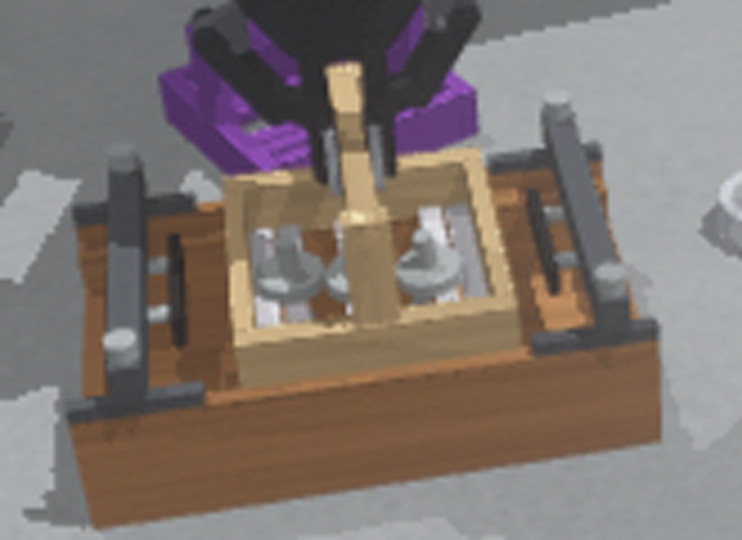

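View pics/top1.png

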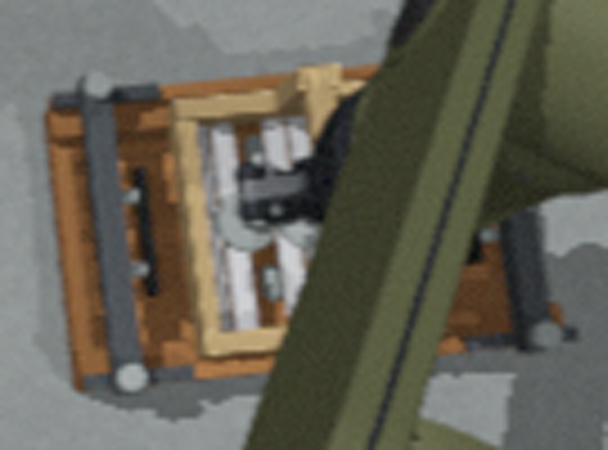

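```bash

python3 -m jog '[[[-1,0,0,0,0],[1.4,0,0,0,0],[-1,0,0,0,0],[1.4,0,0,0,0],[-1,0,0,0,0],[1.4,0,0,0,0],[-1,0,0,0,0],[0.2,0,0,0,0]]]'; python3 nav.py; python3 -m jog '[[[1,0,0,0,0],[-1,0,0,0,0],[1,0,0,0,0],[-1,0,0,0,0],[1,0,0,0,0],[-1,0,0,0,0],[1.8,0,0,0,0],[1.8,0,0,0,0]]]'; python3 nav.py; python3 snap.py w13; python3 -m jog '[[[-0.3,0,0,0,0],[-1,0,0,0,0],[-2,0,0,0,0],[-2.8,0,0,0,0],[-3.1,0,0,0,0],[-3.1,0,0,0,0]]]'; python3 snap.py w14; python3 nav.py
```

```text
clock: 21.45
position: [0.5042, -0.2169, 0.1282]
tool_rot: [-0.525, 0.525, -0.474, 0.473]
contact_force: [0.1, 2.3, 0.5]
finger_gap: 0.142
sieve in box mm [-0.8  7.8 55.1] yaw err deg 0.07 tool cm to centre [ 0.78 -0.    0.07] spin 0.07 tilt [-0.0015  0.001 ] F [0.13 2.34 0.52] t 21.45
clock: 22.25
position: [0.5072, -0.2375, 0.1283]
tool_rot: [-0.524, 0.525, -0.473, 0.474]
contact_force: [1.1, -0.8, -3.4]
finger_gap: 0.147
sieve in box mm [  0.3 -13.2  55.2] yaw err deg 0.04 tool cm to centre [-1.32 -0.   -0.03] spin 0.04 tilt [ 0.0005 -0.0022] F [ 1.11 -0.8  -3.42] t 22.25
clock: 22.9
position: [0.5031, -0.2039, 0.1282]
tool_rot: [-0.525, 0.525, -0.474, 0.473]
contact_force: [-0.6, 2.0, 2.4]
finger_gap: 0.146
sieve in box mm [-0.4 20.4 55.1] yaw err deg 0.05 tool cm to centre [ 2.04 -0.    0.04] spin 0.05 tilt [-0.001   0.0006] F [-0.56  2.42  1.65] t 22.95
```

View pics/w13z.png

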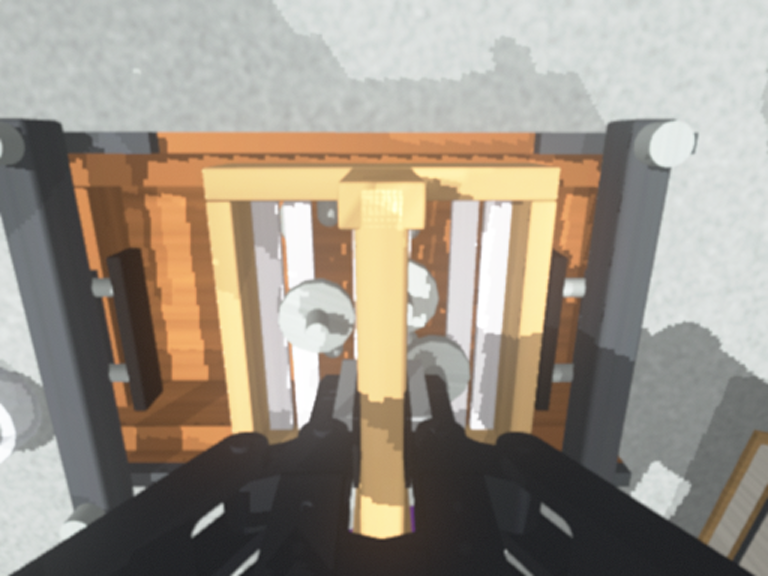

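View pics/w14z.png

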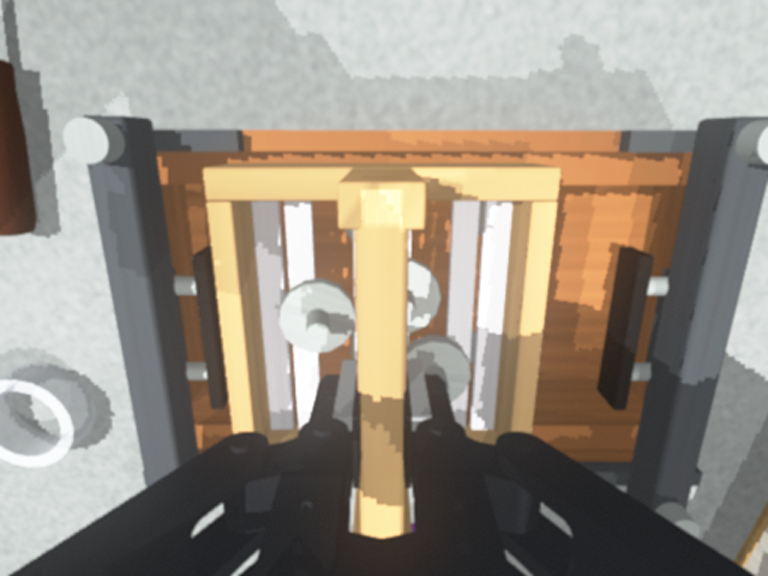

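```bash
cat > top.py <<'E'
import sys,cv2
from workcell import *
from h import *
im=camera("top")[:,:,::-1];n=sys.argv[1];p=camera_params("top")
st=r.read_state();M=rot(st["tool_rot"]).as_matrix();s=st["position"]+M@[-.0002,.0731,-.0003]
Rz=R.from_euler('z',.1015)
g=proj(p,Rz.apply([(x,0,.008) for x in(.055,.03,.025,-.025,-.055)])+s);print(((g-[300,165])*7.5).round())
cv2.imwrite(f"pics/{n}.png",cv2.resize(im[165:240,300:395],None,fx=7.5,fy=7.5,interpolation=cv2.INTER_CUBIC))
E
python3 top.py t3
```

```text
[[250. 132.]
 [259. 205.]
 [261. 220.]
 [281. 369.]
 [293. 459.]]
```

View pics/t3.png

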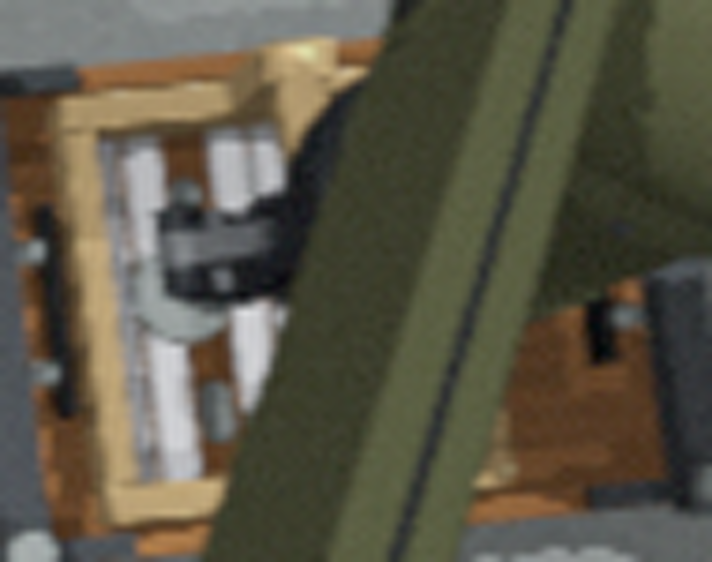

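```bash
cat > fl.py <<'E'
from h import *
import json
from workcell import camera_params
T=camera_params("top")
def ray(w,px,z):
    d=rot(w["rotation"]).apply(np.r_[(px[0]-w["K"][0,2])/w["K"][0,0],-(px[1]-w["K"][1,2])/w["K"][1,1],-1])
    o=w["origin"];return o+d*(z-o[2])/d[2]
B=np.array([.5053,-.2243,0])
def pr(n,w,px):
    print(n,(R.from_euler('z',-.1015).apply(ray(w,px,.012)-B)*1e3).round()[:2])
for n,L in dict(w11=[(327,220),(443,220)],w12=[(330,220),(443,220),(335,355)],w13=[(327,212),(335,352)]).items():
    w={k:np.array(v) for k,v in json.load(open(n+".json")).items()}
    for q in L: pr(n+str(q),w,np.array(q)/1.5)
for q in[(185,190),(217,410)]: pr("top",T,np.array(q)/7.5+[300,165])
for q in[(254,150),(272,280)]: pr("top1",T,np.array(q)/4.5+[275,155])
E
python3 fl.py
python3 - <<'E'
import cv2,numpy as np
a=[cv2.imread(f"pics/{n}.png")[125:300,130:380] for n in("w11","w12","w13","w14")]
A=np.vstack([np.hstack(a[:2]),np.hstack(a[2:])]);cv2.imwrite("pics/cmp.png",cv2.resize(A,None,fx=1.6,fy=1.6,interpolation=cv2.INTER_CUBIC))
E
```

```text
w11(327, 220) [40. 34.]
w11(443, 220) [ 40. -27.]
w12(330, 220) [39. 33.]
w12(443, 220) [ 39. -26.]
w12(335, 355) [-39.  33.]
w13(327, 212) [43. 15.]
w13(335, 352) [-38.  14.]
top [44. 34.]
top [-34.  32.]
top1 [48. 15.]
top1 [-29.  15.]
```

View pics/cmp.png

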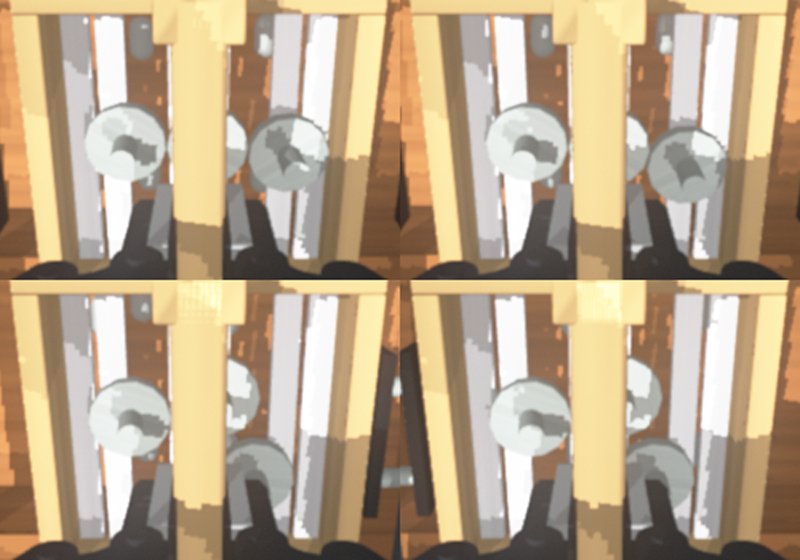

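```bash

python3 -m jog '[[[0.3,0,0,0,0],[1.0,0,0,0,0],[1.5,0,0,0,0],[0.5,0,0,0,0],[2.5,0,0,0,0],[0.5,0,0,0,0],[2.5,0,0,0,0],[1.5,0,0,0,0]]]'; python3 -m jog '[[[0,0,0,0,0],[0,0,0,0,0],[0,0,0,0,0.15],[0,0,0,0,0.3],[0,0,0,0,0.5],[0,0,0,0,0.8],[0,0,0,0,0.8],[0,0,0,0,0.8]]]';  python3 nav.py; python3 snap.py w15
```

```text
clock: 23.8
position: [0.506, -0.222, 0.1283]
tool_rot: [-0.524, 0.525, -0.473, 0.475]
contact_force: [1.2, -0.1, -3.6]
finger_gap: 0.147
clock: 24.6
position: [0.5061, -0.2221, 0.1283]
tool_rot: [-0.524, 0.525, -0.473, 0.475]
contact_force: [-0.7, -0.2, 0.0]
finger_gap: 0.803
sieve in box mm [ 0.8  2.1 55.2] yaw err deg -0.04 tool cm to centre [ 0.21  0.   -0.08] spin -0.04 tilt [ 0.0013 -0.0027] F [-0.69 -0.23  0.  ] t 24.6
```

View pics/w15z.png

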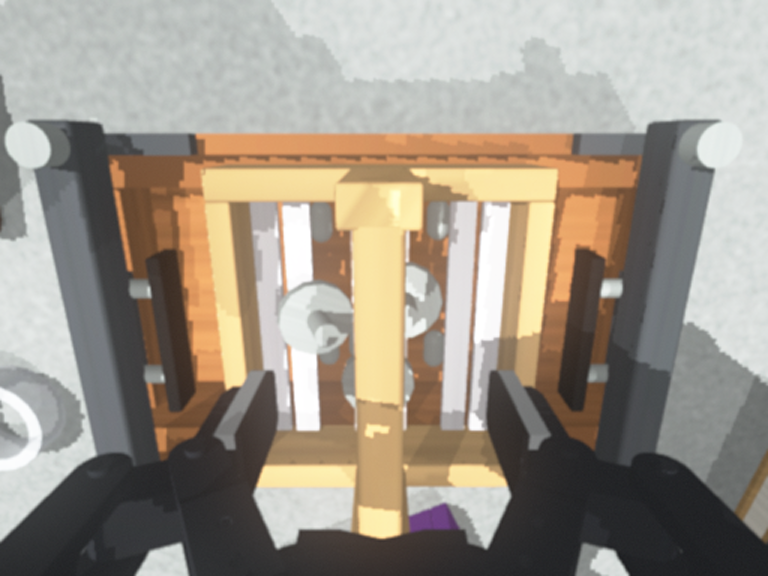

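```bash

python3 -m jog '[[[0,-1,0,0,0.8],[0,-3,0,0,0.8],[0,-6,0,0,0.8],[0,-10,0,0,0.8],[0,-14,0,0,0.8],[-3,-16,0,0,0.8],[-7,-17,-3,0,0.8],[-10,-17,-6,0,0.8]]]';python3 -m jog '[[[0,0,-3,0,0.8],[-2,0,-5,0,0.8],[-2,0,-5,0,0.8]]]'; python3 snap.py w16; python3 - <<'E'
from workcell import *
import cv2
print(r.read_state()["position"],r.read_state()["clock"])
for n in("scene","top"):
    im=camera(n)[:,:,::-1]; cv2.imwrite(f"pics/{n}2.png",im)
    print([[round(float(v)) for v in d["bbox"]] for d in spotter.search_frame(n,"pin0")])
E
```

```text
clock: 25.45
position: [0.4367, -0.1273, 0.3005]
tool_rot: [0.525, -0.524, 0.472, -0.477]
contact_force: [-0.6, 0.6, 0.2]
finger_gap: 0.802
clock: 25.75
position: [0.3815, -0.1104, 0.3009]
tool_rot: [0.525, -0.524, 0.472, -0.476]
contact_force: [0.2, -0.7, -0.3]
finger_gap: 0.803
[ 0.38365797 -0.11163019  0.30112326] 25.8
[]
[]
```

View pics/w16z.png

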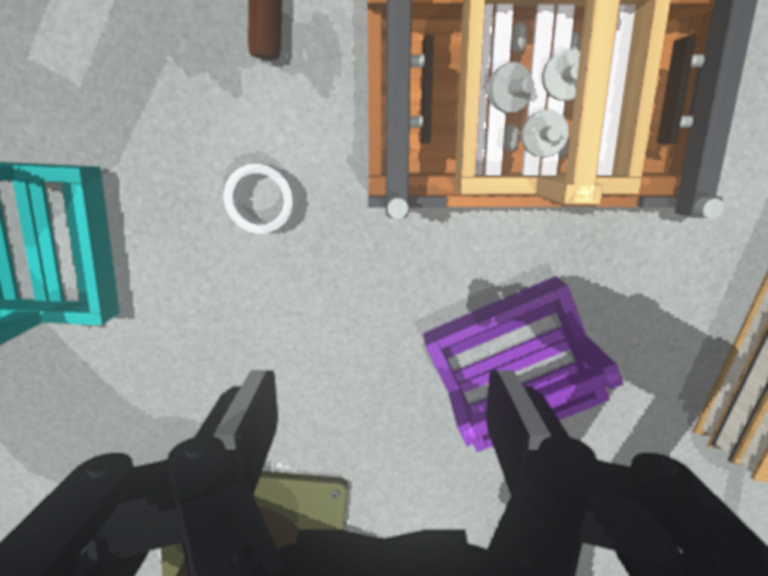

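View pics/top2.png

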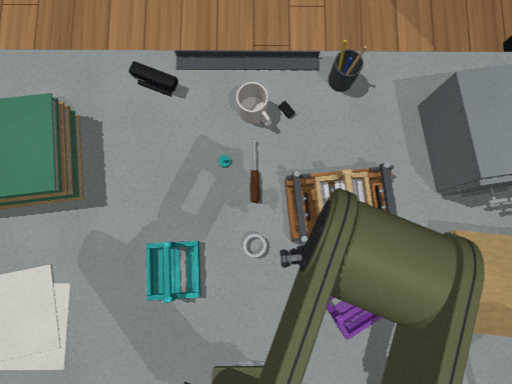

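```bash
python3 - <<'E'
import cv2
im=cv2.imread("pics/w16.png");cv2.imwrite("pics/w16c.png",cv2.resize(im[0:145,240:500],None,fx=3,fy=3,interpolation=cv2.INTER_CUBIC))
E
```

```text
(no output)
```

View pics/w16c.png

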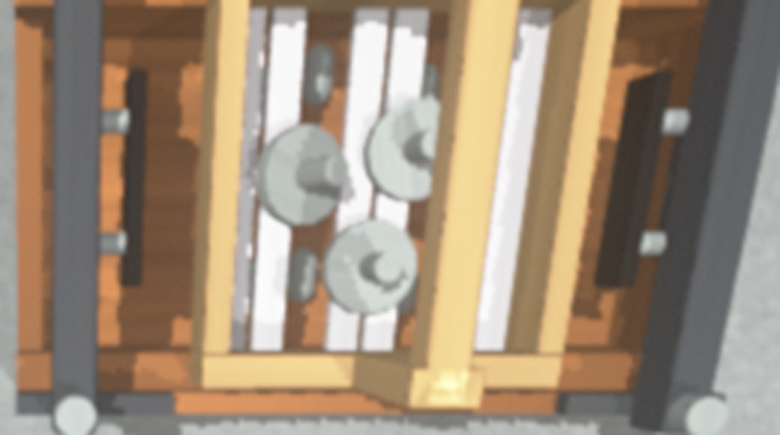

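```bash
python3 -c "
from workcell import *
print(r.read_state()['contact_force'],r.read_state()['joint_vel'].round(3));print(hand_in())"
```

```text
[-0.12654485  0.6176446   0.8155517 ] [-0.001  0.01   0.002  0.     0.     0.002]
the job is handed in; nothing more can be done
None
```

I handed the job in at about 26 s of the 64 s allowed. As far as my checks show, all six pins are in the box and the sieve rests on the runners with the three feet in it. The hand-in reported no verdict.

**Carry and set-down:** I gripped the pale wooden sieve by its handle and carried it level. I lowered it onto the runners at about 6 mm/s in the last millimetres.

**Feeling the stops:** I slid it slowly to the left stop, where I read 4.6 N, and then to the right one, 5.5 N. Contact came at about +25 mm and −16.5 mm from the box centre by my estimate. My camera estimate beforehand was +23 and −11.5 mm, so it was several millimetres off on the right. I went by feel.

**Shaking:** I shook it between the stops with about 5 mm or more to spare from contact at each end, then released it and backed the arm away.

**Last checks:**
- **Sieve:** it sat about 2 mm from the box centre, square and level when I let go. The last picture shows the three feet still in it.
- **Pins:** the last wrist pictures show the grooves empty. I counted pins at six separate spots on the box floor from several pictures, because the middle pair was hidden in the final ones. The trained network found no pins in the final pictures.
- **Force and arm:** no force reading came near a limit and the arm touches nothing. I read forces only at the end of each move, so I did not see the stop force during the shakes.
- **Rest of the desk:** the bystanders look unmoved in the top picture, but I did not measure their positions.

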